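Lengthen the thick sign mast by one hole

TASK

Two telescopic sign masts lie side by side on packing boards on the market-stall table. Lengthen the thick mast by exactly one hole: press its spring pin flush into the tube, slide the outer tube away from its clamp block until the pin springs out fully in the next hole, and let go. Leave the slim mast at the length it has.

Things in the scene. Friction and masses are not known exactly. Their poses are not given: they have to be found in the camera images.
- thick_pin_spot (a point): Fixed point on the thick mast's centreline at its spring pin, 45 mm above the table. x: level, out through the pin; y: level, the way the outer tube slides out; z up. Steel pin 13 mm thick, domed, stands 8 mm out of the tube's +x face (tip at x +26 mm) in a 16 mm hole; empty holes at y -50, -100. Outer tube: aluminium, 36 mm square (x -18 to +18), y -125 to +150 at start.
- thick_mast: Fixed parts of the thick mast; origin on the table under thick_pin_spot, same axes. Plywood board 90 x 400 mm, 8 mm thick (y -220 to +180). Black clamp block, 70 mm high, at y -210 to -170 holds the inner tube, which bears the pin. Black fork, 50 mm wide and high, at y 100 to 120 under the outer tube. The outer tube ends in a black 44 mm clip (to y +190 at start).
- thick_sleeve (a joint): How far the thick mast's outer tube is slid out (m), along +y of thick_pin_spot: 0 at start, 0.050 with the pin in the next hole, 0.100 in the last. Locked (1.5 mm play) while the pin stands out. Squeeze tube and pin together across x (25 N will do), then pull: within 8 mm the hole's rim pushes the pin under the 2 mm wall; it springs out at the next hole. Friction 2.5 N, at most 15 N at the rim.
- thick_pin (a joint): How far the thick mast's spring pin is pressed in (m): 0 standing out fully, 0.008 flush with the outer tube's face, 0.010 under its wall. The spring pushes back with 3 N at rest and 7 N when flush.
- slim_sleeve (a joint): How far the slim mast's outer tube is slid out (m), 0 at start; leave it. The slim mast is built alike, with the same length and height, but its tube is 20 mm square. It lies about parallel to the thick one, 140 to 165 mm away, nearer the robot or beyond. Loose bystanders (white cat figurine, flat white carton, clay bowl) stand out to the sides, over 250 mm from the pin.

How it is judged:
On the way:
1. the thick mast's spring pin is pressed flush while the tube is still in its first hole (value of joint thick_pin above 0.0065 m and value of joint thick_sleeve below 0.015 m).
At the end, for the whole second after the job is handed in: The thick mast's outer tube is slid out by 50 mm (within 5 mm), its spring pin stands out of the next hole to within 2.5 mm of its full height, and the slim mast's tube is within 10 mm of where it was (value of joint thick_sleeve between 0.045 and 0.055 m and value of joint thick_pin below 0.0025 m and value of joint slim_sleeve below 0.01 m); the robot touches nothing.
It fails at once if the slim mast's tube is slid out by more than 10 mm (value of joint slim_sleeve above 0.01 m).
It also fails if it takes over 32 s, if anything falls off the work surface, if the arm or the gripper's body presses on something with over 40 N, if the wrist force passes 120 N, or if a joint passes its speed limit or range.

ROBOT

A 7-joint arm with a two-finger parallel gripper is mounted at the origin on the work surface. World frame = base frame: x ahead of the robot, y to its left, z up, the work surface at z = 0. Lengths are in m, angles in rad, forces in N, time in s.
With the tool pointing down it reaches from about 0.4 to 0.9 m from the base axis. Payload 5.5 kg.
Tool frame: the origin (TCP) lies at the very end of the fingers, on their centre line; the grasp point (between the pads) lies 19 mm behind it; z points along the fingers, y is the line along which they close (so a half turn about z gives the same grasp; the last joint's range is limited). The gripper opens to 92 mm and grips with 3 to 60 N. Pads are 19 mm wide; open, the fingers measure 130 mm over their backs; the gripper's body (75 mm by 190 mm) begins 47 mm behind the grasp point.
Start: joints at [1.514, 0.501, -0.427, 1.55, 0.221, 1.138, -0.21], TCP at [0.204, -0.617, 0.227] pointing down, gripper open.
Joint ranges: [-2.88, 2.88], [-0.31, 2.03], [-1.54, 1.56], [0.2, 2.42], [-1.41, 4.55], [0.19, 2.02], [-2.57, 2.57]. Speed limits (rad/s): [2.57, 2.57, 3.14, 3.14, 3.14, 3.14, 3.14].

INTERFACE

Orientations are given as a unit quaternion [x, y, z, w].
In Python, from bench import * gives the robot as it stands.
- The arm moves only by the tool move_arm, never from a script. Its argument "plan" is a list of rows, each a list of 7 numbers: the shift along the tool's x, y, z in m, then the turn, a rotation vector about the tool's x, y, z in rad, then the opening, from -1 (shut) to 1 (fully open). In form: [[x, y, z, rx, ry, rz, jaw], ...]. A call has 1 to 5 rows; each row is the pose to reach, as a shift and turn from the pose commanded when the call began, along the tool's axes at that moment; what a row does not reach only later rows make up. A row lasts 1/10 s, in which the tool goes at most 50 mm and 8.59 degrees, less where a joint would pass 70% of its speed; a pose out of reach is approached as far as the arm can. A call with a gripper value outside its range is refused whole. The fingers move at their own pace and stop on an object; the grip force is fixed at half the most. Time passes only in rows, so rows that repeat a pose let the fingers close. It gives the time, the measured TCP pose, the force, the opening and the grip force at its end, in the units of the state.
- observe(): the state, without advancing time (a new reading comes with each control period).
- snapshot(name): name is "side" or "top" or "wrist"; returns a dict with "pixels" (420x560x3 uint8, red, green, blue), "range_z" (420x560 float32, m along the optical axis (not along the pixel's ray), 0 where there is no reading), "mtx" (3x3 intrinsics, pixels), "k1" (the pictures are not rectified: a ray, as slopes to the right and down, at radius r is drawn at 1 + k1 r^2 times it, then the intrinsics apply), "cam_to_world" (4x4, takes a point from camera to world coordinates). Camera axes: x right, y down, z forward; pixel columns grow to the right and rows downward; lengths in m; the calibration is good to about 2 mm. A picture is of the moment at which its call begins.
- job_done(): hands the job in; it is judged then, once.
The state is a dict: "time": time; "q": joint angles; "joint_velocities": joint speeds; "joint_efforts": joint torques, N m; "position": TCP position; "orientation": TCP orientation; "wrist_force": force on the tool from outside, world axes, zero at the start; "wrist_torque": the same for the moment, N m; "finger_gap": opening from 0.0 (shut) to 1.0 (fully open); "gripper_force": force on a finger pad.
Only numpy, scipy, OpenCV 4.12 (cv2) and the standard library are available. Lean on these libraries where they do the work, as an engineer would, in place of code of your own. Each camera call takes 0.05 s, during which the arm holds its last target. There are 200 camera calls.

## Working session

There is one attempt and no reset: what is moved stays moved. The work goes in short steps, Python scripts to look and compute and a tool call to move; the robot and the scene stay as the last step left them, time stands still between calls to the robot, and variables do not carry over. Pictures are saved under pics/ and viewed, at most 10 in all, crops included, and the job is handed in when it is done.

Besides the shell and the picture viewer there is one more tool, called after ">>>" by a JSON object that holds its "fn" and its "kwargs", one argument or row to a line. move_arm: Moves the arm, as the interface text tells. Its arguments: {"type":"object","properties":{"plan":{"type":"array"}},"required":["plan"]}

```bash
mkdir -p pics
cat > h.py <<'E'
from bench import *
import numpy as np, cv2
from scipy.spatial.transform import Rotation as R
def rays(s,uv):
    uv=np.asarray(uv,float).reshape(-1,2);m=s["mtx"]
    d=np.stack([(uv[:,0]-m[0,2])/m[0,0],(uv[:,1]-m[1,2])/m[1,1]],1);x=d.copy()
    for _ in range(20): x=d/(1+s["k1"]*(x**2).sum(1,keepdims=True))
    return np.c_[x,np.ones(len(x))]
def world(s,uv,z=None):
    T=np.array(s["cam_to_world"]);uv=np.asarray(uv).reshape(-1,2);r=rays(s,uv)
    if z is None:
        p=r*s["range_z"][uv[:,1].astype(int),uv[:,0].astype(int)][:,None]
        return p@T[:3,:3].T+T[:3,3]
    w=r@T[:3,:3].T; return T[:3,3]+w*((z-T[2,3])/w[:,2])[:,None]
def cloud(s):
    v,u=np.mgrid[0:420,0:560]; return world(s,np.c_[u.ravel(),v.ravel()]).reshape(420,560,3)
E
python3 - <<'E'
from h import *
a=snapshot("top");b=snapshot("side")
for n,s in(("top",a),("side",b)):
    np.savez(n,**s); cv2.imwrite(f"pics/{n}.png",s["pixels"][...,::-1]); print(np.round(s["cam_to_world"],3),s["k1"])
o=observe(); print(o["time"],o["position"],o["orientation"])
E
```

```text
[[-0.095 -0.973  0.212  0.457]
 [-0.995  0.091 -0.026 -0.001]
 [ 0.006 -0.213 -0.977  0.709]
 [ 0.     0.     0.     1.   ]] -0.12677268277445344
[[-0.964 -0.143  0.223  0.426]
 [-0.265  0.518 -0.813  0.528]
 [ 0.001 -0.843 -0.538  0.405]
 [ 0.     0.     0.     1.   ]] -0.08890040604941093
0.1 [ 0.20410918 -0.61647081  0.22580122] [ 9.87240270e-01  1.59235403e-01 -1.11426990e-04 -8.50727515e-04]
```

View pics/top.png

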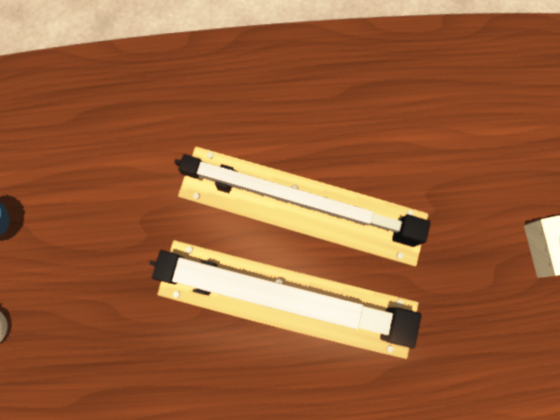

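View pics/side.png

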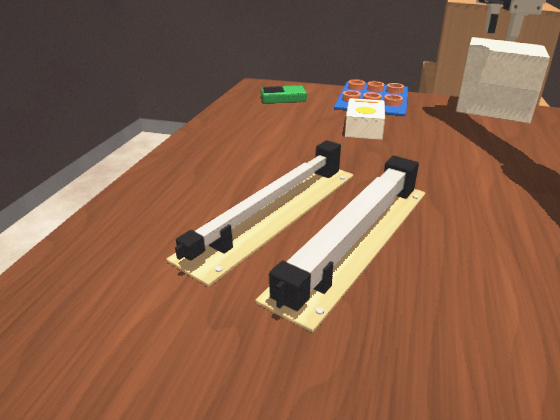

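The top view shows the thick mast nearer the robot, from its clamp at px (403,327) to its clip at (166,267). Its pin is a bump on the far side near (280,281). The slim mast lies beyond it, with its pin near (295,187). The side view agrees, and both outer tubes slide out towards image left in the top view (world +y).

Run:
```python
from h import *
s=dict(np.load("top.npz")); W=cloud(s); px=s["pixels"]
hsv=cv2.cvtColor(px,cv2.COLOR_RGB2HSV)
m=((W[...,2]>.057)&(W[...,2]<.069)&(hsv[...,2]>140)&(hsv[...,1]<80)).astype(np.uint8)
v,u=np.mgrid[0:420,0:560]; m[(v<235)|(u<150)|(u>425)]=0
n,l,st,c=cv2.connectedComponentsWithStats(m); i=1+st[1:,4].argmax()
vv,uu=np.where(l==i); print(st[i]); uv=np.c_[uu,vv]
P=world(s,uv,.063); D=W[vv,uu]; print("z med",np.median(D[:,2]))
(cx,cy),(w,h),ang=cv2.minAreaRect(P[:,:2].astype(np.float32)*1000); print(cx,cy,w,h,ang)
vx,vy,x0,y0=cv2.fitLine(P[:,:2].astype(np.float32),cv2.DIST_HUBER,0,.001,.001).ravel()
if vy<0: vx,vy=-vx,-vy
print("dir",vx,vy,np.degrees(np.arctan2(vy,vx)))
d=np.array([vx,vy]);nrm=np.array([vy,-vx]);o=np.array([x0,y0])
q=(P[:,:2]-o); t=q@d; k=q@nrm; print("t range",t.min(),t.max(),"k",np.percentile(k,[1,99]))
for z in(.045,.05):
  p=world(s,[[280,281]],z)[0,:2]; print("pin px",p,"t",(p-o)@d,"k",(p-o)@nrm)
# width profile along t
for a in np.arange(t.min(),t.max(),.02):
  g=k[(t>=a)&(t<a+.02)]; print(round(a,3),np.round([g.min(),g.max()],4),end=' ')
print("o",o)
cl=px[240:360,150:430]; cv2.imwrite("pics/crop.png",cv2.resize(cl[...,::-1],(784,336),interpolation=cv2.INTER_CUBIC))
```

```text
[ 172  258  221   77 5424]
z med 0.06193269799662143
465.7340087890625 -7.942535400390625 320.08441162109375 35.881446838378906 70.29041290283203
dir 0.33594 0.9418834 70.370285
t range -0.1613429651468342 0.15873019663831187 k [-0.01715576  0.01735324]
pin px [ 0.48926328 -0.00767323] t 0.006841263298391574 k 0.02231418890338599
pin px [ 0.48902382 -0.00762561] t 0.006805682258276965 k 0.022072652394691156
-0.161 [-0.0157  0.0159] -0.141 [-0.0156  0.0155] -0.121 [-0.0172  0.0178] -0.101 [-0.0178  0.0178] -0.081 [-0.0178  0.0178] -0.061 [-0.0178  0.0178] -0.041 [-0.0175  0.0181] -0.021 [-0.0175  0.0174] -0.001 [-0.0174  0.0173] 0.019 [-0.0175  0.0175] 0.039 [-0.0174  0.0175] 0.059 [-0.0175  0.0175] 0.079 [-0.0176  0.0175] 0.099 [-0.0174  0.0172] 0.119 [-0.0175  0.0182] 0.139 [-0.0175  0.0184] 0.159 [-0.0135 -0.003 ] o [ 0.46594766 -0.00662068]
```

View pics/crop.png

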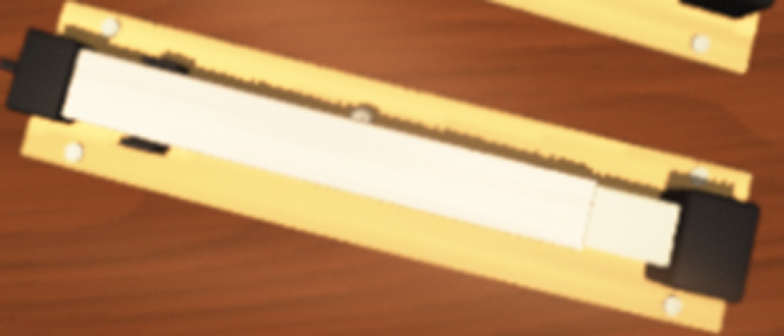

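```bash
cat >> h.py <<'E'
def go(p,ang=-19.63):
    """shift and turn in tool axes to TCP p (world), tool y at ang deg, tool z down"""
    s=observe(); C=R.from_quat(s["orientation"]); a=np.radians(ang); y=np.array([np.cos(a),np.sin(a),0]); z=np.array([0,0,-1.])
    T=R.from_matrix(np.c_[np.cross(y,z),y,z])
    print("t",round(s["time"],2),"pos",np.round(s["position"],4),"q",np.round(s["q"],2),"F",np.round(s["wrist_force"],1),"gap",s["finger_gap"],s["gripper_force"])
    print("shift",np.round(C.inv().apply(np.array(p)-s["position"]),4),"turn",np.round((C.inv()*T).as_rotvec(),4))
E
python3 - <<'E'
from h import *
go([.4686,.0009,.2])
s=dict(np.load("side.npz"))
for uv in([505,60],[500,95],[365,110],[490,20],[370,95],[285,92]): print(uv,world(s,[uv])[0].round(3))
s=dict(np.load("top.npz"))
for uv in([550,240],[537,250],[403,327],[415,228]): print(uv,world(s,[uv])[0].round(3))
E
```

```text
t 0.1 pos [ 0.2041 -0.6165  0.2258] q [ 1.51  0.5  -0.43  1.55  0.22  1.14 -0.21] F [0.  0.1 0.5] gap 0.9985560301646697 0.0
shift [ 0.4452 -0.5029  0.0267] turn [-1.600e-03 -8.000e-04 -9.084e-01]
[505, 60] [ 0.165 -0.678  0.157]
[500, 95] [ 0.156 -0.682  0.063]
[365, 110] [ 0.5   -0.47   0.055]
[490, 20] [ 0.227 -0.66   0.255]
[370, 95] [ 0.507 -0.701  0.021]
[285, 92] [ 0.747 -0.634  0.028]
[550, 240] [ 0.506 -0.433  0.053]
[537, 250] [ 0.495 -0.428  0.02 ]
[403, 327] [ 0.406 -0.174  0.069]
[415, 228] [ 0.545 -0.212  0.069]
```

>>> {"fn": "move_arm", "kwargs": {
  "plan": [
    [0.445,-0.503,0.0,0,0,-0.908,1],
    [0.445,-0.503,0.0,0,0,-0.908,1],
    [0.445,-0.503,0.0,0,0,-0.908,1],
    [0.445,-0.503,0.0,0,0,-0.908,1],
    [0.445,-0.503,0.0,0,0,-0.908,1]
  ]
}}

```text
time: 0.6
position: [0.303, -0.3851, 0.2264]
orientation: [0.859, 0.512, -0.0, -0.0]
wrist_force: [1.4, -0.0, 0.2]
finger_gap: 0.999
gripper_force: 0.0
```

```bash
python3 -c "
from h import *
go([.4686,.0009,.2])"
```

```text
t 0.6 pos [ 0.303  -0.3851  0.2264] q [ 1.46  0.25 -0.7   1.94  0.18  1.02  0.18] F [ 1.4 -0.   0.2] gap 0.9992820400026762 0.0
shift [ 0.4183 -0.0376  0.0264] turn [-0.0005 -0.     -0.1523]
```

>>> {"fn": "move_arm", "kwargs": {
  "plan": [
    [0.418,-0.038,0.0,0,0,-0.152,1],
    [0.418,-0.038,0.0,0,0,-0.152,1],
    [0.418,-0.038,0.0,0,0,-0.152,1],
    [0.418,-0.038,0.0,0,0,-0.152,1],
    [0.418,-0.038,0.0,0,0,-0.152,1]
  ]
}}

```text
time: 1.1
position: [0.4026, -0.1562, 0.2268]
orientation: [0.819, 0.573, -0.0, 0.0]
wrist_force: [1.5, -0.2, 1.1]
finger_gap: 1.002
gripper_force: 0.0
```

```bash
python3 -c "
from h import *
go([.4686,.0009,.2])"
```

```text
t 1.1 pos [ 0.4026 -0.1562  0.2268] q [ 1.16  0.15 -0.91  2.06  0.14  1.   -0.17] F [ 1.5 -0.2  1.1] gap 1.002257181140004 0.0
shift [0.1702 0.0082 0.0266] turn [ 0.0002  0.0009 -0.0069]
```

>>> {"fn": "move_arm", "kwargs": {
  "plan": [
    [0.17,0.008,0.02,0,0,-0.007,1],
    [0.17,0.008,0.02,0,0,-0.007,1],
    [0.17,0.008,0.02,0,0,-0.007,1],
    [0.17,0.008,0.02,0,0,-0.007,1],
    [0.17,0.008,0.02,0,0,-0.007,1]
  ]
}}

```text
time: 1.6
position: [0.4686, 0.0034, 0.2065]
orientation: [0.815, 0.579, 0.001, -0.001]
wrist_force: [-0.4, -0.2, -0.6]
finger_gap: 1.001
gripper_force: 0.0
```

Run:
```python
from h import *
go([.4686,.0009,.1])
s=snapshot("wrist"); np.savez("wrist",**s); cv2.imwrite("pics/wrist.png",s["pixels"][...,::-1])
```

```text
t 1.6 pos [0.4686 0.0034 0.2065] q [ 0.78  0.29 -0.97  2.    0.29  0.99 -0.66] F [-0.4 -0.2 -0.6] gap 1.0010851858948118 0.0
shift [-0.0026  0.0009  0.1065] turn [-0.0007 -0.0024  0.0075]
```

View pics/wrist.png

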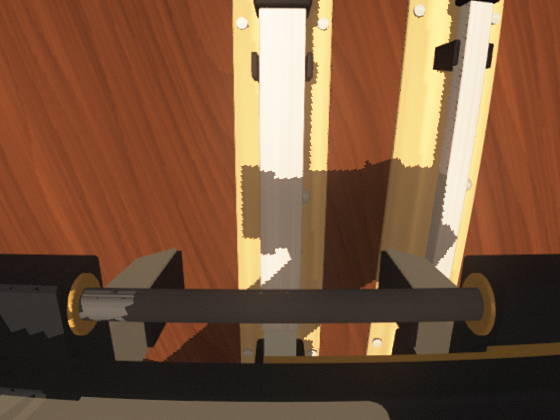

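The wrist view shows the thick tube running straight up the image between the fingers (columns 261–305). Its pin is on the right edge at (305,197), and the slim pin is at (467,184).

Run:
```python
from h import *
s=dict(np.load("wrist.npz"))
d=np.array([.336,.9419]);n=np.array([.9419,-.336]);o=np.array([.4686,.0009])
for uv,z in(([306,197],.045),([261,150],.063),([303,150],.063),([261,60],.063),([304,60],.063),([261,11],.063)):
    p=world(s,[uv],z)[0]; q=p[:2]-o; print(uv,p.round(4),"along",round(q@d,4),"across",round(q@n,4))
go([.4686,.0009,.026])
```

```text
[306, 197] [ 0.4881 -0.0068  0.045 ] along -0.0007 across 0.0209
[261, 150] [0.4661 0.0467 0.063 ] along 0.0423 across -0.0178
[303, 150] [0.4982 0.0355 0.063 ] along 0.0426 across 0.0162
[261, 60] [0.4896 0.1119 0.063 ] along 0.1116 across -0.0175
[304, 60] [0.5208 0.101  0.063 ] along 0.1119 across 0.0156
[261, 11] [0.5016 0.1454 0.063 ] along 0.1472 across -0.0175
t 1.65 pos [0.468  0.0009 0.2064] q [ 0.79  0.29 -0.97  2.    0.29  0.99 -0.66] F [ 0.1 -0.7 -0.1] gap 0.9989753482679897 0.0
shift [1.000e-04 8.000e-04 1.804e-01] turn [-0.0011 -0.0007  0.0049]
```

>>> {"fn": "move_arm", "kwargs": {
  "plan": [
    [0,0,0.045,0,0,0.005,1],
    [0,0,0.09,0,0,0.005,1],
    [0,0,0.13,0,0,0.005,1],
    [0,0,0.16,0,0,0.005,1],
    [0,0,0.18,0,0,0.005,1]
  ]
}}

```text
time: 2.15
position: [0.466, -0.0033, 0.0243]
orientation: [0.819, 0.573, -0.002, -0.001]
wrist_force: [-0.9, 1.0, 0.2]
finger_gap: 1.003
gripper_force: 0.0
```

```bash
python3 -c "
from h import *
go([.4686,.0009,.026])"
```

```text
t 2.15 pos [ 0.466  -0.0033  0.0243] q [ 0.54  0.59 -0.72  2.12  0.64  0.66 -0.97] F [-0.9  1.   0.2] gap 1.0033104189150368 0.0
shift [ 0.0048  0.001  -0.0017] turn [-0.0033  0.0022 -0.0069]
```

>>> {"fn": "move_arm", "kwargs": {
  "plan": [
    [0,0,0,0,0,0,1],
    [0,0,0,0,0,0,1]
  ]
}}

```text
time: 2.35
position: [0.4679, -0.0021, 0.027]
orientation: [0.819, 0.574, -0.0, -0.0]
wrist_force: [0.7, 0.1, 1.1]
finger_gap: 0.999
gripper_force: 0.0
```

```bash
python3 -c "
from h import *
go([.4686,.0009,.026])"
```

```text
t 2.35 pos [ 0.4679 -0.0021  0.027 ] q [ 0.54  0.59 -0.72  2.12  0.64  0.66 -0.97] F [0.7 0.1 1.1] gap 0.9992856158111887 0.0
shift [ 0.003  -0.0003  0.001 ] turn [-0.0005  0.0007 -0.0059]
```

>>> {"fn": "move_arm", "kwargs": {
  "plan": [
    [0.003,0,0,0,0,-0.005,1],
    [0.003,0,0,0,0,-0.005,0.3],
    [0.003,0,0,0,0,-0.005,-1],
    [0.003,0,0,0,0,-0.005,-1],
    [0.003,0,0,0,0,-0.005,-1]
  ]
}}

```text
time: 2.85
position: [0.4693, 0.0017, 0.027]
orientation: [0.817, 0.576, 0.0, 0.0]
wrist_force: [-0.0, 0.6, -0.3]
finger_gap: 0.699
gripper_force: 0.0
```

>>> {"fn": "move_arm", "kwargs": {
  "plan": [
    [0,0,0,0,0,0,-1],
    [0,0,0,0,0,0,-1],
    [0,0,0,0,0,0,-1],
    [0,0,0,0,0,0,-1]
  ]
}}

```text
time: 3.25
position: [0.4681, 0.0022, 0.0267]
orientation: [0.817, 0.577, -0.001, -0.0]
wrist_force: [-4.5, 1.7, 4.1]
finger_gap: 0.394
gripper_force: 30.0
```

```bash
python3 -c "
from h import *
go([.4686,.0009,.026])"
```

```text
t 3.25 pos [0.4681 0.0022 0.0267] q [ 0.54  0.59 -0.72  2.12  0.64  0.66 -0.97] F [-4.5  1.7  4.1] gap 0.39404124983370825 30.0004006549716
shift [-0.0011  0.0009  0.0007] turn [-0.0017  0.0007  0.0008]
```

The opening is 36.2 mm, which matches the 36 mm tube, so the pin is flush. Pulling along tool +x.

>>> {"fn": "move_arm", "kwargs": {
  "plan": [
    [0.005,0,0,0,0,0,-1],
    [0.01,0,0,0,0,0,-1],
    [0.015,0,0,0,0,0,-1],
    [0.02,0,0,0,0,0,-1],
    [0.025,0,0,0,0,0,-1]
  ]
}}

```text
time: 3.75
position: [0.4753, 0.0225, 0.0266]
orientation: [0.818, 0.576, -0.003, 0.001]
wrist_force: [-6.0, -6.9, 9.7]
finger_gap: 0.39
gripper_force: 30.0
```

Run:
```python
from h import *
go([.4681+.336*.05,.0022+.9419*.05,.0267])
s=snapshot("top"); cv2.imwrite("pics/t2.png",cv2.resize(s["pixels"][225:365,130:430,::-1],(780,364),interpolation=cv2.INTER_CUBIC))
```

```text
t 3.75 pos [0.4753 0.0225 0.0266] q [ 0.48  0.6  -0.72  2.1   0.64  0.68 -1.02] F [-6.  -6.9  9.7] gap 0.39035183125598344 30.00195781700313
shift [ 0.0285  0.     -0.0002] turn [-0.0024  0.0066 -0.0008]
```

View pics/t2.png

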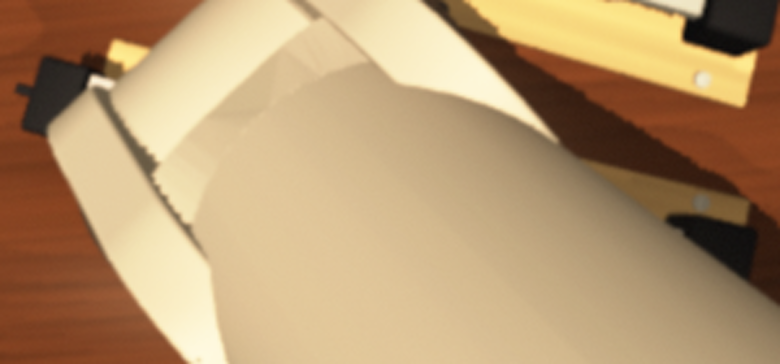

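The arm blocks the view of the pin. The clip has moved about 14 px (≈20 mm) to crop (57,93), so the tube is sliding with the gripper.

>>> {"fn": "move_arm", "kwargs": {
  "plan": [
    [0.005,0,0,0,0,0,-1],
    [0.01,0,0,0,0,0,-1],
    [0.014,0,0,0,0,0,-1],
    [0.018,0,0,0,0,0,-1],
    [0.021,0,0,0,0,0,-1]
  ]
}}

```text
time: 4.3
position: [0.483, 0.044, 0.0267]
orientation: [0.817, 0.576, -0.002, 0.0]
wrist_force: [-3.3, -1.8, 6.6]
finger_gap: 0.39
gripper_force: 30.0
```

```bash
python3 -c "
from h import *
go([.4681+.336*.05,.0022+.9419*.05,.0267])"
```

```text
t 4.3 pos [0.483  0.044  0.0267] q [ 0.44  0.61 -0.72  2.08  0.64  0.69 -1.05] F [-3.3 -1.8  6.6] gap 0.39026688708834534 29.99948146753013
shift [ 0.0056  0.0001 -0.    ] turn [-0.0019  0.0036  0.0001]
```

>>> {"fn": "move_arm", "kwargs": {
  "plan": [
    [0.001,0,0,0,0,0,-1],
    [0.002,0,0,0,0,0,-1],
    [0.003,0,0,0,0,0,-1],
    [0.004,0,0,0,0,0,-1],
    [0.004,0,0,0,0,0,-1]
  ]
}}

```text
time: 4.8
position: [0.4846, 0.0486, 0.0267]
orientation: [0.817, 0.576, -0.001, -0.0]
wrist_force: [-3.3, -1.2, 6.6]
finger_gap: 0.39
gripper_force: 30.0
```

>>> {"fn": "move_arm", "kwargs": {
  "plan": [
    [0.001,0,0,0,0,0,-1],
    [0.001,0,0,0,0,0,-1]
  ]
}}

```text
time: 5.0
position: [0.4849, 0.0495, 0.0267]
orientation: [0.817, 0.576, -0.001, -0.0]
wrist_force: [-3.1, -1.2, 6.7]
finger_gap: 0.391
gripper_force: 30.0
```

>>> {"fn": "move_arm", "kwargs": {
  "plan": [
    [0.001,0,0,0,0,0,-1],
    [0.001,0,0,0,0,0,-1]
  ]
}}

```text
time: 5.2
position: [0.4853, 0.0504, 0.0267]
orientation: [0.817, 0.576, -0.001, -0.0]
wrist_force: [-2.7, -0.9, 5.9]
finger_gap: 0.392
gripper_force: 30.0
```

Run:
```python
from h import *
go([.4681+.336*.05,.0022+.9419*.05,.0267])
s=snapshot("side"); cv2.imwrite("pics/s2.png",cv2.resize(s["pixels"][130:320,230:450,::-1],(690,596),interpolation=cv2.INTER_CUBIC))
```

```text
t 5.2 pos [0.4853 0.0504 0.0267] q [ 0.43  0.62 -0.72  2.07  0.64  0.69 -1.06] F [-2.7 -0.9  5.9] gap 0.39249899361961443 30.00063346233219
shift [-0.0012  0.     -0.    ] turn [-0.0017  0.0022  0.0006]
```

>>> {"fn": "move_arm", "kwargs": {
  "plan": [
    [0.001,0,0,0,0,0,-1],
    [0.001,0,0,0,0,0,-1]
  ]
}}

```text
time: 5.45
position: [0.4855, 0.0511, 0.0267]
orientation: [0.817, 0.576, -0.002, 0.0]
wrist_force: [-3.2, -1.4, 6.5]
finger_gap: 0.393
gripper_force: 30.0
```

View pics/s2.png

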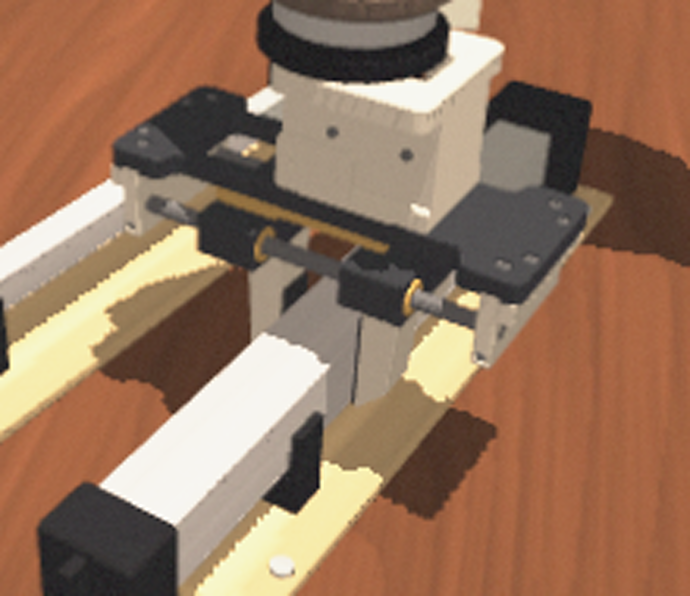

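The side crop shows both fingers on the thick tube, and the gripper's body is clear above the slim mast. The clip is at (110,540). Next I'll measure the slide from the clip in the camera depth, before and after.

```bash
cat > m.py <<'E'
from h import *
d=np.array([.336,.9419]);n=np.array([.9419,-.336]);o=np.array([.4686,.0009])
def clip(s):
    W=cloud(s);q=W[...,:2]-o;t=q@d;k=q@n
    dark=s["pixels"].max(2)<70
    m=(W[...,2]>.060)&(W[...,2]<.075)&(abs(k)<.03)&dark&(t>.13)&(t<.32)
    return m.sum(),np.percentile(t[m],[2,50,98]).round(4),np.percentile(k[m],[2,98]).round(4)
if __name__=="__main__":
    go([.4681+.336*.05,.0022+.9419*.05,.0267])
    for c in("top","side"): print(c,clip(dict(np.load(c+".npz"))),clip(snapshot(c)))
E
python3 m.py
```

```text
t 5.45 pos [0.4855 0.0511 0.0267] q [ 0.42  0.62 -0.72  2.07  0.64  0.69 -1.06] F [-3.2 -1.4  6.5] gap 0.39345512398258964 30.00052194111049
shift [-0.0019  0.0001 -0.    ] turn [-0.0019  0.0027  0.0004]
top (np.int64(577), array([0.1516, 0.1655, 0.1831]), array([-0.0196,  0.0206])) (np.int64(90), array([0.2152, 0.225 , 0.2398]), array([0.0002, 0.0209]))
side (np.int64(695), array([0.154 , 0.1703, 0.1877]), array([-0.023 ,  0.0174])) (np.int64(867), array([0.2047, 0.2209, 0.2386]), array([-0.0231,  0.0173]))
```

>>> {"fn": "move_arm", "kwargs": {
  "plan": [
    [0.001,0,0,0,0,0,-1],
    [0.001,0,0,0,0,0,-1]
  ]
}}

```text
time: 5.75
position: [0.4855, 0.0513, 0.0267]
orientation: [0.817, 0.576, -0.002, 0.0]
wrist_force: [-5.3, -3.4, 9.8]
finger_gap: 0.392
gripper_force: 30.0
```

```bash
python3 m.py
```

```text
t 5.75 pos [0.4855 0.0513 0.0267] q [ 0.42  0.62 -0.72  2.07  0.64  0.69 -1.06] F [-5.3 -3.4  9.8] gap 0.39224739627107696 30.000617299228907
shift [-0.0021  0.0001 -0.    ] turn [-0.002   0.004   0.0001]
top (np.int64(577), array([0.1516, 0.1655, 0.1831]), array([-0.0196,  0.0206])) (np.int64(83), array([0.2173, 0.2253, 0.2406]), array([0.    , 0.0212]))
side (np.int64(695), array([0.154 , 0.1703, 0.1877]), array([-0.023 ,  0.0174])) (np.int64(866), array([0.2049, 0.2214, 0.2387]), array([-0.0231,  0.0173]))
```

The tube is blocked: a 1 mm command moved it only 0.2 mm and the force rose. So the pin has sprung into the next hole. Easing back 2 mm and letting go.

>>> {"fn": "move_arm", "kwargs": {
  "plan": [
    [-0.001,0,0,0,0,0,-1],
    [-0.002,0,0,0,0,0,-1],
    [-0.002,0,0,0,0,0,1],
    [-0.002,0,0,0,0,0,1],
    [-0.002,0,0,0,0,0,1]
  ]
}}

```text
time: 6.35
position: [0.4869, 0.051, 0.0267]
orientation: [0.817, 0.576, 0.0, -0.0]
wrist_force: [-0.2, 1.0, -0.1]
finger_gap: 0.602
gripper_force: 0.0
```

>>> {"fn": "move_arm", "kwargs": {
  "plan": [
    [0,0,0,0,0,0,1],
    [0,0,0,0,0,0,1],
    [0,0,0,0,0,0,1]
  ]
}}

```text
time: 6.65
position: [0.4866, 0.0509, 0.0267]
orientation: [0.817, 0.576, 0.0, -0.0]
wrist_force: [-0.9, -0.1, 1.0]
finger_gap: 0.864
gripper_force: 0.0
```

```bash
python3 m.py
```

```text
t 6.65 pos [0.4866 0.0509 0.0267] q [ 0.43  0.62 -0.72  2.07  0.64  0.69 -1.06] F [-0.9 -0.1  1. ] gap 0.8644993378212205 0.0
shift [-0.0021 -0.0011 -0.    ] turn [-0.     -0.      0.0006]
top (np.int64(577), array([0.1516, 0.1655, 0.1831]), array([-0.0196,  0.0206])) (np.int64(99), array([0.2143, 0.2245, 0.2406]), array([-0.0011,  0.0212]))
side (np.int64(695), array([0.154 , 0.1703, 0.1877]), array([-0.023 ,  0.0174])) (np.int64(869), array([0.2045, 0.2211, 0.2378]), array([-0.023 ,  0.0173]))
```

Now straight up, then back along −x of the tool so the wrist camera sees the pin.

>>> {"fn": "move_arm", "kwargs": {
  "plan": [
    [0,0,-0.02,0,0,0,1],
    [0,0,-0.06,0,0,0,1],
    [0,0,-0.1,0,0,0,1],
    [0,0,-0.14,0,0,0,1],
    [0,0,-0.17,0,0,0,1]
  ]
}}

```text
time: 7.25
position: [0.487, 0.0512, 0.199]
orientation: [0.817, 0.577, 0.001, 0.001]
wrist_force: [0.7, -2.2, 0.3]
finger_gap: 1.002
gripper_force: 0.0
```

>>> {"fn": "move_arm", "kwargs": {
  "plan": [
    [-0.04,0,0,0,0,0,1],
    [-0.08,0,0,0,0,0,1],
    [-0.1,0,0,0,0,0,1],
    [-0.1,0,0,0,0,0,1]
  ]
}}

```text
time: 7.65
position: [0.4518, -0.0469, 0.1965]
orientation: [0.819, 0.574, -0.001, 0.001]
wrist_force: [0.2, 1.3, 0.3]
finger_gap: 1.002
gripper_force: 0.0
```

```bash
python3 m.py
python3 - <<'E'
from h import *
s=snapshot("wrist"); cv2.imwrite("pics/w3.png",s["pixels"][...,::-1])
d=np.array([.336,.9419]);n=np.array([.9419,-.336]);o=np.array([.4686,.0009])
W=cloud(s);q=W[...,:2]-o;t=q@d;k=q@n
m=(abs(t)<.012)&(W[...,2]>.035)&(W[...,2]<.058)&(k>.019)&(k<.03)
v,u=np.where(m);print(m.sum(), len(u) and (u.mean(),v.mean(),k[m].max(),t[m].mean(),W[m][:,2].mean()))
E
```

```text
t 7.65 pos [ 0.4518 -0.0469  0.1965] q [ 0.89  0.27 -0.96  2.04  0.28  0.96 -0.56] F [0.2 1.3 0.3] gap 1.0018195744026674 0.0
shift [ 0.1021 -0.0015  0.1695] turn [-0.0005  0.0024 -0.005 ]
top (np.int64(577), array([0.1516, 0.1655, 0.1831]), array([-0.0196,  0.0206])) (np.int64(604), array([0.2028, 0.2167, 0.2372]), array([-0.0205,  0.0212]))
side (np.int64(695), array([0.154 , 0.1703, 0.1877]), array([-0.023 ,  0.0174])) (np.int64(867), array([0.2044, 0.2211, 0.2389]), array([-0.0231,  0.0175]))
68 (np.float64(306.94117647058823), np.float64(140.02941176470588), np.float64(0.024087220327968627), np.float64(0.0005614469590432164), np.float64(0.048484309670174384))
```

View pics/w3.png

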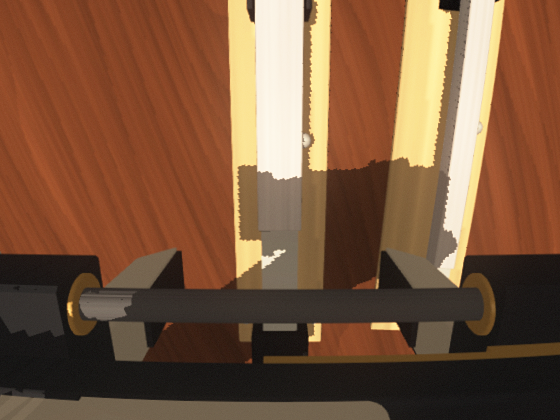

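The wrist view shows the pin standing out of the tube's right face at (306,140), at along 0.0006 m. The tube's rear end is at row 231, and the slim mast is unchanged with its pin at (479,127). The clip has shifted about 51 mm, so I'm handing in.

```bash
python3 -c "
from bench import *
print(job_done())"
```

```text
the job is handed in; nothing more can be done
None
```

I lengthened the thick mast by one hole and handed the job in: its tube slid out about 51 mm by the cameras, the pin stands out of the next hole, the slim mast looks unmoved, and the gripper is clear; no verdict came back.

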